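Open the gauge block case and set a block on the micrometer stand

TASK

Draw the stiff sliding lid of the gauge block case fully open by pressing lightly on its flat top and pulling it towards you; it is thin, so do not lean on it. Then lift out the longest of the three gauge blocks and stand it upright on the middle of the micrometer stand's round anvil. Leave the other two blocks and the rest of the drawer's contents where they are.

Things in the scene. Friction and masses are not known exactly. Their poses are not given: they have to be found in the camera images.
- case: Dark wooden gauge block case in the cork-lined drawer, fixed, 160 (x) x 165 (y) x 68 mm high; origin at the centre of its underside, x from its front (the end towards the robot, where the lid slides out) to its closed back, z up. Walls 8 mm thick; 5 mm wide lips on top of the side walls overhang the lid's long edges and leave 139 mm of lid clear.
- lid_seat (a point): Highest place that the middle of the closed lid's top can have, 6 mm below the case's rim; axes as the case's. The runners are worn: the lid's flat top really lies level, 0 to 8 mm below this point. That depth differs from time to time and is not reported, so feel for it. The point does not move with the lid.
- lid (a joint): How far the plain wooden lid (150 mm long, 145 wide, 6 thick, no knob; it covers the case from its front to 70 mm behind its centre) is drawn to the case's front (-x of the case), in m: 0 closed, 0.085 fully open at its stop. Stiff: about 5 N to draw it slowly; stays where left. Its thin panel, in a frame with 12 mm ends, gives 1 mm under 12 N and cracks over 20 N.
- block_row (a point): Middle of the floor under the row of three gauge blocks, 30 mm behind the case's centre and 10 mm above its underside; axes as the case's. The blocks stand on edge side by side along y, 48 mm apart, in a rack of two rails 10 mm high. With the lid fully open about 37 mm are free in front of and behind the blocks' faces.
- anvil_top (a point): Centre of the flat top of the micrometer stand's round steel anvil, 60 mm across. Its height differs from time to time, 50 to 62 mm above the stand's underside; it does not give. The fixed stand has a 110 x 96 mm base (along this point's x, y), a crank low on its -y side out to 81 mm, and a clamp post 72 mm high, 42 mm along x and 30 mm along y from the anvil's axis.
- long_block_centre (a point): Centre of the longest gauge block: ground steel, 9 mm thick (its x), 40 mm long (its y), 35 mm high (z), about 0.1 kg, standing on its 9 x 40 mm face. In the case its x and y are along those of the case, its underside is 10 mm above the case's underside.
- middle_block_centre (a point): Centre of the middle gauge block, 9 x 30 x 35 mm, likewise standing in the case's row.
- short_block_centre (a point): Centre of the shortest gauge block, 9 x 20 x 35 mm, likewise standing in the case's row.
- thread_micrometer: Nickel-plated thread micrometer lying flat, about 125 x 40 x 16 mm; a bystander.
- dial_indicator: Black dial indicator lying face up, 60 mm across, 23 mm high, with a stem; a bystander.
- c_spanner: Flat brass C-spanner, about 155 x 45 x 6 mm; a bystander.
- ring_gauge: Steel ring gauge, 44 mm across, 14 mm high; a bystander.
- try_square: Small steel try square lying flat, about 82 x 55 x 14 mm; a bystander.
- toolmakers_clamp: Small steel toolmaker's clamp lying flat, about 75 x 60 x 12 mm; a bystander.

How it is judged:
By the outcome, as a careful person would: the job done as asked, in the order asked, and still so for the second after the job is handed in, with the robot touching nothing.
It also fails if it takes over 62 s, if anything falls off the work surface, if the arm or the gripper's body presses on something with over 40 N, if the wrist force passes 120 N, or if a joint passes its speed limit or range.

ROBOT

A 6-joint arm with a two-finger parallel gripper is mounted at the origin on the work surface. World frame = base frame: x ahead of the robot, y to its left, z up, the work surface at z = 0. Lengths are in m, angles in degrees, forces in N, time in s.
With the tool pointing down it reaches from about 0.35 to 0.875 m from the base axis. Payload 4.2 kg.
Tool frame: the origin (TCP) lies midway between the tips of the shut fingers; the grasp point (between the pads) lies 19 mm behind it; z points along the fingers, y is the direction in which the jaws open and shut (so a half turn about z gives the same grasp; the last joint's range is limited). The gripper opens to 87 mm and grips with 3 to 60 N. Pads are 19 mm wide; open, the fingers measure 117 mm over their backs; the gripper's body (75 mm by 190 mm) begins 51 mm behind the grasp point.
Start: joints at [-59.324, 22.042, 0.453, 0, -68.411, -14.817], TCP at [0.171, -0.601, 0.223] pointing down, gripper open.
Joint ranges: [-179.83, 179.83], [-69.29, 118.12], [-61.27, 80.66], [-181.25, 117.63], [-171.15, -9.14], [-177.46, 177.46]. Speed limits (degrees/s): [159.86, 159.86, 180, 180, 180, 180].

INTERFACE

Orientations are given as a 3x3 rotation matrix whose columns are the frame's x, y, z axes.
In Python, from station import sense, capture, get_calibration, finish_job, spot_in, spot_point gives the robot as it stands.
- The arm moves only by the shell command python3 -m inch 'ROWS'. ROWS is JSON, a list of rows, each an object with "fingers": the finger opening in cm, from 0 to 8.7; "delta_pos": the shift along the tool's x, y, z in cm, a list of three; "spin": the turn about the tool's z in degrees. In form: [{"fingers": fingers, "delta_pos": [dx, dy, dz], "spin": spin}, ...]. A call has 1 to 20 rows; each row is the pose to reach, as a shift and turn from the pose commanded when the call began, along the tool's axes at that moment; what a row does not reach only later rows make up. A row lasts 1/10 s, in which the tool goes at most 50 mm and 8.59 degrees, less where a joint would pass 70% of its speed; a pose out of reach is approached as far as the arm can. A call with a gripper value outside its range is refused whole. The fingers move at their own pace and stop on an object; the grip force is fixed at half the most. Time passes only in rows, so rows that repeat a pose let the fingers close. It gives the time, the measured TCP pose, the force and the opening at its end, in the units of the state.
- sense(): the state, without advancing time (a new reading comes with each control period).
- capture(name): name is "scene" or "top"; returns the picture (420x560x3 uint8, red, green, blue); there is no depth.
- get_calibration(name): a dict with "K" (3x3 intrinsics, pixels), "T" (4x4, takes a point from camera to world coordinates). Camera axes: x right, y up, looking along -z (the intrinsics and any distortion apply to the point x, -y, -z); pixel columns grow to the right and rows downward; lengths in m; the calibration is good to about 2 mm. A picture is of the moment at which its call begins. get_calibration takes no time and is no camera call.
- finish_job(): hands the job in, once; it reports no verdict.
Trained networks look in the newest picture that a camera, given by its name, has taken for a name from the list of things; names that differ only in an ending like _2 or _b are one class to them, and where a whole thing is asked for, a point or a joint stands for the part that bears it (a point fixed in the world has none). Each returns a list of dicts, best first, with "conf" (0 to 1); they miss things now and then, are a little off and sometimes report something else, mostly with a low value. They report only what shows in the picture. A call takes as long as a camera call.
- spot_in(camera, target): "extent" ([left, top, right, bottom] as shares, 0 to 1, of the picture: columns of its width, rows of its height, round what is visible of it).
- spot_point(camera, target): "location" ([column, row] as shares, 0 to 1, of the picture: columns of its width, rows of its height: a listed point, or the origin of a listed thing).
The state is a dict: "time_s": time; "joints": joint angles; "joint_velocities": joint speeds; "effort": joint torques, N m; "tcp_pos": TCP position; "ee_rot": TCP orientation; "wrist_force": force on the tool from outside, world axes, zero at the start; "moment": the same for the moment, N m; "gripper_width": opening from 0.0 (shut) to 1.0 (fully open).
Only numpy, scipy, OpenCV 4.12 (cv2) and the standard library are available. Lean on these libraries where they do the work, as an engineer would, in place of code of your own. Each camera call takes 0.05 s, during which the arm holds its last target.

## Working session

There is one attempt and no reset: what is moved stays moved. The work goes in short steps, Python scripts to look and compute and a shell command to move; the robot and the scene stay as the last step left them, time stands still between calls to the robot, and variables do not carry over. Pictures are saved under pics/ and viewed, and the job is handed in when it is done.

```bash
ls; mkdir -p pics
python3 - <<'E'
from station import *
import cv2
s=sense(); print(s)
for n in("scene","top"):
    p=capture(n); cv2.imwrite(f"pics/{n}0.png",p[:,:,::-1]); c=get_calibration(n); print(n,c)
    for t in("case","lid_seat","block_row","anvil_top","long_block_centre","lid"):
        print(t,spot_point(n,t)[:2],spot_in(n,t)[:1])
print(sense()["time_s"])
E
```

```text
pics
{'time_s': 0.0, 'joints': array([-5.93239965e+01,  2.20911612e+01,  3.78905446e-01, -2.88807523e-02,
       -6.84101845e+01, -1.48165978e+01]), 'joint_velocities': array([-0.0774232 , -0.03403822, -0.05748307,  0.0147724 , -0.03325015,
        0.00154281]), 'effort': array([-1.40508058e-03, -3.90668356e+01,  1.87403959e+01,  4.21973929e+00,
        1.10404351e-02, -2.01139060e-04]), 'tcp_pos': array([ 0.17065091, -0.60062279,  0.22144969]), 'ee_rot': array([[-9.61985944e-01, -2.73098099e-01, -6.87117320e-04],
       [-2.73098947e-01,  9.61983706e-01,  2.07703273e-03],
       [ 9.37619755e-05,  2.18572731e-03, -9.99997607e-01]]), 'wrist_force': array([-0.0856151 , -0.07282038,  0.45152364]), 'moment': array([-0.00743173, -0.00047304,  0.0437176 ]), 'gripper_width': 1.0031984129632543}
scene {'K': array([[524.15983467,   0.        , 278.10516228],
       [  0.        , 524.15983467, 212.88696486],
       [  0.        ,   0.        ,   1.        ]]), 'T': array([[-0.0407921 , -0.63319929,  0.7729131 ,  1.36669714],
       [ 0.99911966, -0.03343217,  0.02534175,  0.04676459],
      
[... 282 characters left out ...]
}] [{'extent': [0.57, 0.4743, 0.7482, 0.6648], 'conf': 0.7}]
block_row [] [{'extent': [0.5705, 0.4667, 0.743, 0.6717], 'conf': 0.69}]
anvil_top [{'location': [0.317, 0.4976], 'conf': 0.92}, {'location': [0.7527, 0.5005], 'conf': 0.38}] [{'extent': [0.2945, 0.4757, 0.3491, 0.5231], 'conf': 0.73}]
long_block_centre [{'location': [0.4657, 0.6476], 'conf': 0.22}] [{'extent': [0.5691, 0.4698, 0.7427, 0.665], 'conf': 0.65}]Traceback (most recent call last):
  File "<stdin>", line 7, in <module>
ValueError: it knows: anvil_top, block_row, c_spanner, case, dial_indicator, lid_seat, long_block_centre, middle_block_centre, ring_gauge, short_block_centre, thread_micrometer, toolmakers_clamp, try_square
```

Run:
```python
from station import *
import cv2
for n in("top",):
    p=capture(n); cv2.imwrite(f"pics/{n}0.png",p[:,:,::-1]); c=get_calibration(n); print(n,c)
    for t in("case","lid_seat","anvil_top","long_block_centre"):
        print(t,spot_point(n,t)[:2],spot_in(n,t)[:1])
print(sense()["time_s"])
```

```text
top {'K': array([[400.48287815,   0.        , 284.34871915],
       [  0.        , 400.48287815, 202.76666645],
       [  0.        ,   0.        ,   1.        ]]), 'T': array([[ 0.02843064,  0.98558396, -0.16678114,  0.44115737],
       [-0.99948295,  0.0305356 ,  0.01006977,  0.04582566],
       [ 0.01501737,  0.16640861,  0.98594252,  0.85302398],
       [ 0.        ,  0.        ,  0.        ,  1.        ]])}
case [] [{'extent': [0.2857, 0.3357, 0.4571, 0.5469], 'conf': 0.74}]
lid_seat [{'location': [0.3682, 0.4495], 'conf': 0.94}] [{'extent': [0.2866, 0.3436, 0.4491, 0.549], 'conf': 0.92}]
anvil_top [{'location': [0.7012, 0.4969], 'conf': 0.66}] [{'extent': [0.6727, 0.4707, 0.728, 0.5352], 'conf': 0.75}]
long_block_centre [] []
1.0
```

View pics/scene0.png

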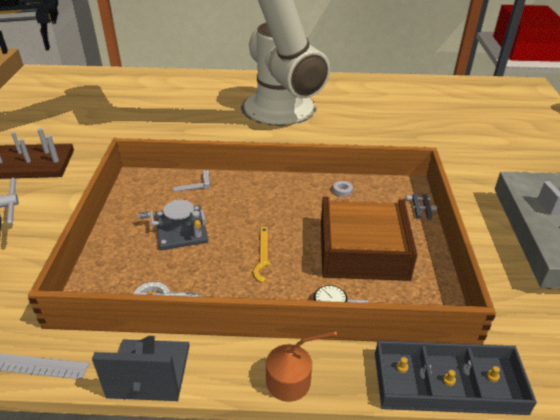

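```bash
sleep 1
```

```text
(no output)
```

View pics/top0.png

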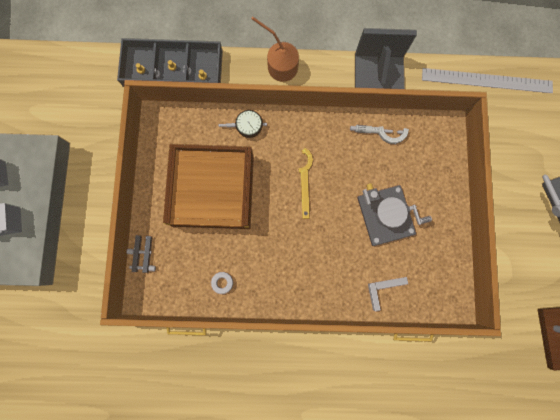

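```bash
cat > h.py <<'E'
import numpy as np, cv2
from station import get_calibration
C={n:get_calibration(n) for n in("scene","top")}
def ray(n,uv):
    c=C[n];K=c["K"];T=c["T"]
    d=np.array([(uv[0]-K[0,2])/K[0,0],-(uv[1]-K[1,2])/K[1,1],-1.])
    return T[:3,3],T[:3,:3]@d
def atz(n,uv,z):
    o,d=ray(n,uv); return o+d*(z-o[2])/d[2]
def tri(a,b):
    o1,d1=ray("scene",a);o2,d2=ray("top",b)
    s=np.linalg.lstsq(np.c_[d1,-d2],o2-o1,rcond=None)[0]
    p,q=o1+s[0]*d1,o2+s[1]*d2
    return (p+q)/2,np.linalg.norm(p-q)
def proj(n,P):
    c=C[n];K=c["K"];T=c["T"];p=(np.atleast_2d(P)-T[:3,3])@T[:3,:3]
    return np.c_[K[0,0]*p[:,0]/-p[:,2]+K[0,2],K[1,1]*-p[:,1]/-p[:,2]+K[1,2]]
S=np.array([560,420])
E
python3 - <<'E'
from h import *
print("seat",tri(S*[.6509,.5381],S*[.3682,.4495]))
print("anvil",tri(S*[.317,.4976],S*[.7012,.4969]))
for n,b in(("top",(150,130,270,250)),("scene",(310,185,430,285)),("top",(340,170,440,250)),("scene",(130,190,220,255))):
    im=cv2.imread(f"pics/{n}0.png")[b[1]:b[3],b[0]:b[2]]
    cv2.imwrite(f"pics/c_{n}_{b[0]}.png",cv2.resize(im,None,fx=5,fy=5,interpolation=cv2.INTER_CUBIC))
E
```

```text
seat (array([0.5978109 , 0.19138299, 0.0648128 ]), np.float64(0.007108036790377955))
anvil (array([ 0.56880337, -0.17845284,  0.06712717]), np.float64(7.323284324881364e-05))
```

View pics/c_top_150.png

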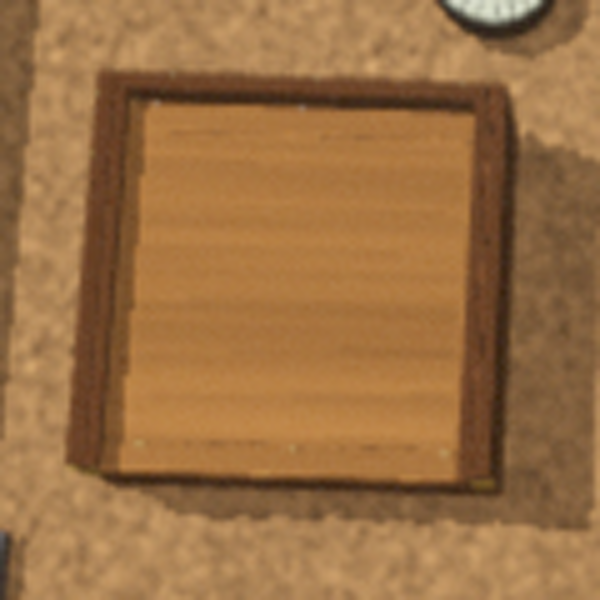

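View pics/c_scene_310.png

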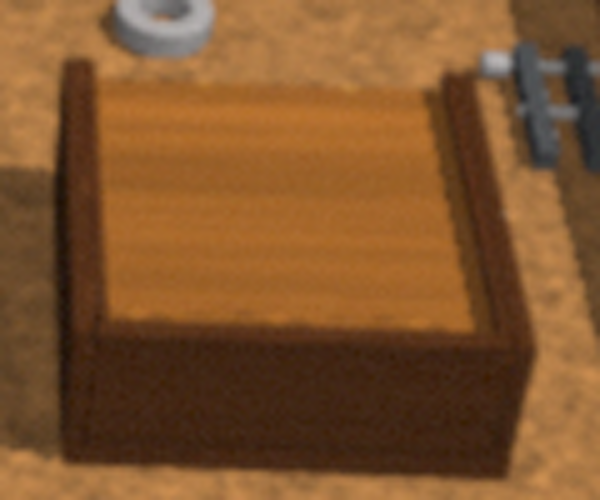

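View pics/c_top_340.png

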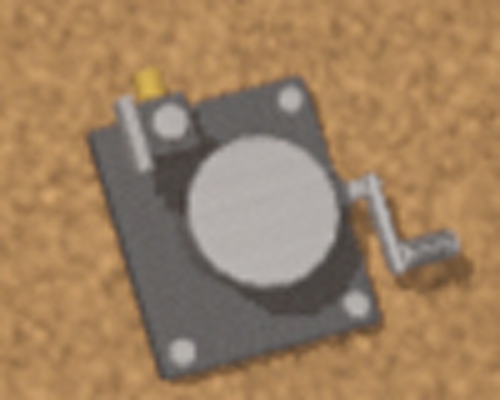

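View pics/c_scene_130.png

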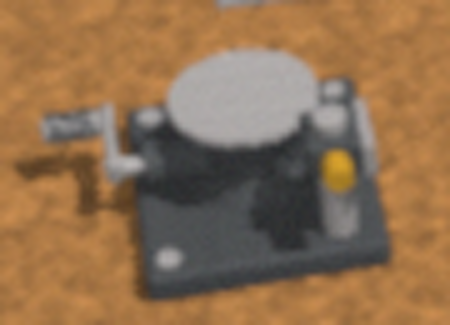

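Run:
```python
from h import *
from scipy.optimize import least_squares
f=lambda p,o:(np.array(p)+.5)/5-.5+o
top=f([(97,72),(508,85),(497,490),(67,465)],[150,130])
sc=f([(532,350),(62,340),(63,60),(475,73),(508,475),(65,460)],[310,185])
H=.068
rim=np.array([(.08,.0825,H),(.08,-.0825,H),(-.08,-.0825,H),(-.08,.0825,H)])
scm=np.vstack([rim[[0,1,2,3]],[(.08,.0825,0),(.08,-.0825,0)]])
def W(p,m):
    c,s=np.cos(p[2]),np.sin(p[2]);return np.c_[p[0]+c*m[:,0]-s*m[:,1],p[1]+s*m[:,0]+c*m[:,1],p[3]+m[:,2]]
for use in("both","top","scene"):
    def r(p):
        a=(proj("top",W(p,rim))-top).ravel(); b=(proj("scene",W(p,scm))-sc).ravel()
        return {"both":np.r_[a,b],"top":a,"scene":b}[use]
    q=least_squares(r,[.6,.19,0,.0]); print(use,q.x[:2],np.degrees(q.x[2]),q.x[3]); print(q.fun.reshape(-1,2).round(1).tolist())
    if use=="both":
        print("seat",W(q.x,np.array([(-.005,0,.062)])), "row",W(q.x,np.array([(.03,0,.01)])))
```

```text
both [0.60440256 0.18943341] -0.16946511956970098 0.008284237703863441
[[0.6, 0.2], [0.5, 0.4], [-1.0, -1.4], [0.0, 0.8], [0.9, -0.2], [1.8, -1.7], [-0.3, -0.3], [-0.5, -0.1], [-0.8, 1.3], [-1.2, 0.8]]
seat [[0.59940258 0.1894482  0.07028424]] row [[0.63440243 0.18934468 0.01828424]]
top [0.6033428  0.18854193] -0.15448286779294715 0.013487781357348646
[[0.3, -0.1], [0.8, 0.2], [-0.7, -1.1], [-0.3, 1.1]]
scene [0.6019089 0.1898964] -0.1818177714316961 0.005905056045631535
[[0.7, -0.2], [1.9, -1.7], [-0.2, -0.1], [-0.6, 0.1], [-1.0, 1.2], [-1.1, 0.8]]
```

```bash
cat >> h.py <<'E'
def goto(cur,yaw,tgt,yawt):
    a=np.radians(yaw);y=np.array([np.cos(a),np.sin(a),0]);z=np.array([0,0,-1.]);x=np.cross(y,z)
    d=(np.array(tgt)-cur)*100
    sp=-((yawt-yaw+180)%360-180)
    return [round(float(v@d),2) for v in(x,y,z)],round(sp,2),"n>=%.1f"%max(np.linalg.norm(d)/5,abs(sp)/8.59)
E
python3 -c "
from h import *
print(goto([.171,-.601,.223],105.859,[.635,.189,.2],180))"
```

```text
([-66.22, 63.31, 2.3], -74.14, 'n>=18.3')
```

```bash
python3 -m inch '[{"fingers":0,"delta_pos":[-16.56,15.83,0.6],"spin":-18},{"fingers":0,"delta_pos":[-33.1,31.65,1.2],"spin":-37},{"fingers":0,"delta_pos":[-49.7,47.5,1.8],"spin":-55},{"fingers":0,"delta_pos":[-66.22,63.31,2.3],"spin":-74.14},{"fingers":0,"delta_pos":[-66.22,63.31,2.3],"spin":-74.14},{"fingers":0,"delta_pos":[-66.22,63.31,2.3],"spin":-74.14},{"fingers":0,"delta_pos":[-66.22,63.31,2.3],"spin":-74.14},{"fingers":0,"delta_pos":[-66.22,63.31,2.3],"spin":-74.14},{"fingers":0,"delta_pos":[-66.22,63.31,2.3],"spin":-74.14},{"fingers":0,"delta_pos":[-66.22,63.31,2.3],"spin":-74.14},{"fingers":0,"delta_pos":[-66.22,63.31,2.3],"spin":-74.14},{"fingers":0,"delta_pos":[-66.22,63.31,2.3],"spin":-74.14},{"fingers":0,"delta_pos":[-66.22,63.31,2.3],"spin":-74.14},{"fingers":0,"delta_pos":[-66.22,63.31,2.3],"spin":-74.14},{"fingers":0,"delta_pos":[-66.22,63.31,2.3],"spin":-74.14},{"fingers":0,"delta_pos":[-66.22,63.31,2.3],"spin":-74.14},{"fingers":0,"delta_pos":[-66.22,63.31,2.3],"spin":-74.14},{"fingers":0,"delta_pos":[-66.22,63.31,2.3],"spin":-74.14},{"fingers":0,"delta_pos":[-66.22,63.31,2.3],"spin":-74.14},{"fingers":0,"delta_pos":[-66.22,63.31,2.3],"spin":-74.14}]'; python3 -c "
from station import *;print(sense())"
```

```text
time_s: 3.0
tcp_pos: [0.6355, 0.1913, 0.1981]
ee_rot: [[0.003, -1.0, -0.001], [-1.0, -0.003, -0.0], [0.0, 0.001, -1.0]]
wrist_force: [0.2, -0.7, -0.1]
gripper_width: 0.007
{'time_s': 3.0, 'joints': array([ 3.06784039e+01,  2.67603947e+01,  4.41165707e+00, -4.42364669e-03,
       -6.77042427e+01, -3.05279041e+01]), 'joint_velocities': array([-1.92962399, -2.61966991, -3.29046328, -0.07526421, -0.52488999,
        0.39319604]), 'effort': array([ 7.49938153e-01, -4.23004675e+01,  1.93809986e+01,  4.29250628e+00,
        7.04148877e-02, -4.07956587e-02]), 'tcp_pos': array([0.6355464 , 0.19125705, 0.19813788]), 'ee_rot': array([[ 2.59755872e-03, -9.99996280e-01, -8.31713539e-04],
       [-9.99996543e-01, -2.59721810e-03, -4.10351777e-04],
       [ 4.08190109e-04,  8.32776576e-04, -9.99999570e-01]]), 'wrist_force': array([ 0.19886686, -0.72661128, -0.11623771]), 'moment': array([-0.00494253,  0.13581832, -0.00691623]), 'gripper_width': 0.007339511213782831}
```

```bash
python3 -m inch '[{"fingers":0,"delta_pos":[0,0,4],"spin":0},{"fingers":0,"delta_pos":[0,0,8],"spin":0},{"fingers":0,"delta_pos":[0,0,10.5],"spin":0},{"fingers":0,"delta_pos":[0,0,11],"spin":0},{"fingers":0,"delta_pos":[0,0,11],"spin":0},{"fingers":0,"delta_pos":[0,0,11],"spin":0},{"fingers":0,"delta_pos":[0,0,11],"spin":0}]'; python3 -m inch '[{"fingers":0,"delta_pos":[0,0,0],"spin":0},{"fingers":0,"delta_pos":[0,0,0],"spin":0}]';  python3 - <<'E'
from station import *
import cv2
p=capture("scene"); cv2.imwrite("pics/s1.png",cv2.resize(p[120:320,220:460,::-1],None,fx=3,fy=3))
E
```

```text
time_s: 3.7
tcp_pos: [0.636, 0.1891, 0.0919]
ee_rot: [[-0.0, -1.0, 0.004], [-1.0, 0.0, 0.002], [-0.002, -0.004, -1.0]]
wrist_force: [-0.5, 0.3, -0.0]
gripper_width: 0.006
time_s: 3.9
tcp_pos: [0.6352, 0.189, 0.0906]
ee_rot: [[0.0, -1.0, 0.002], [-1.0, -0.0, 0.001], [-0.001, -0.002, -1.0]]
wrist_force: [-0.5, 0.4, -0.6]
gripper_width: 0.003
```

View pics/s1.png

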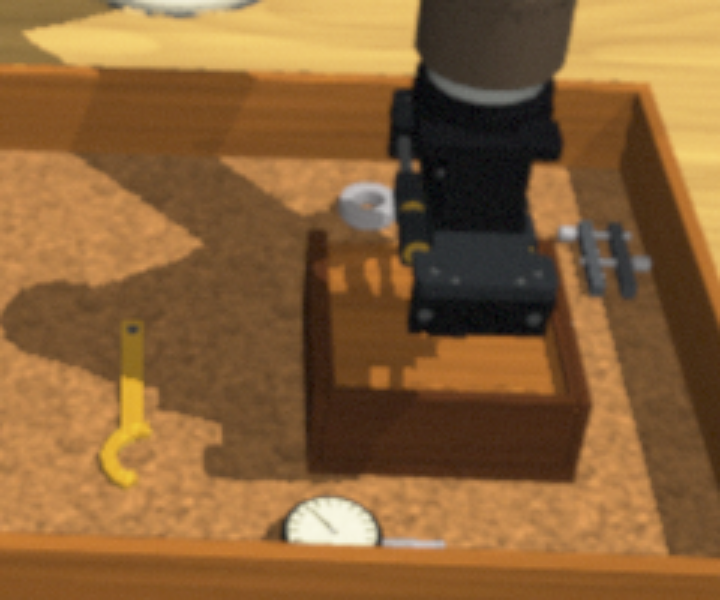

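```bash
python3 -m inch '[{"fingers":0,"delta_pos":[0,0,0.6],"spin":0},{"fingers":0,"delta_pos":[0,0,1.2],"spin":0},{"fingers":0,"delta_pos":[0,0,1.4],"spin":0},{"fingers":0,"delta_pos":[0,0,1.4],"spin":0},{"fingers":0,"delta_pos":[0,0,1.4],"spin":0}]'
```

```text
time_s: 4.45
tcp_pos: [0.6348, 0.1888, 0.0754]
ee_rot: [[0.0, -1.0, -0.0], [-1.0, -0.0, -0.0], [0.0, 0.0, -1.0]]
wrist_force: [0.2, -0.1, 0.2]
gripper_width: 0.008
```

```bash
python3 -m inch '[{"fingers":0,"delta_pos":[0,0,0.1],"spin":0},{"fingers":0,"delta_pos":[0,0,0.1],"spin":0}]'|grep -E "tcp|wrist"
```

```text
tcp_pos: [0.6348, 0.1888, 0.0746]
wrist_force: [-0.2, 0.2, 0.3]
```

```bash
python3 -m inch '[{"fingers":0,"delta_pos":[0,0,0.1],"spin":0},{"fingers":0,"delta_pos":[0,0,0.1],"spin":0}]'|grep -E "tcp|wrist"
```

```text
tcp_pos: [0.6347, 0.1888, 0.0735]
wrist_force: [0.6, 0.2, -0.1]
```

```bash
python3 -m inch '[{"fingers":0,"delta_pos":[0,0,0.1],"spin":0},{"fingers":0,"delta_pos":[0,0,0.1],"spin":0}]'|grep -E "tcp|wrist"
```

```text
tcp_pos: [0.6347, 0.1887, 0.0724]
wrist_force: [-0.0, 0.8, 0.2]
```

```bash
python3 -m inch '[{"fingers":0,"delta_pos":[0,0,0.1],"spin":0},{"fingers":0,"delta_pos":[0,0,0.1],"spin":0}]'|grep -E "tcp|wrist"
```

```text
tcp_pos: [0.6347, 0.1887, 0.0714]
wrist_force: [-0.0, -1.0, -0.5]
```

```bash
python3 -m inch '[{"fingers":0,"delta_pos":[0,0,0.07],"spin":0},{"fingers":0,"delta_pos":[0,0,0.07],"spin":0}]'|grep -E "tcp|wrist"
```

```text
tcp_pos: [0.6348, 0.1888, 0.0708]
wrist_force: [-0.5, 0.1, 0.6]
```

```bash
python3 -m inch '[{"fingers":0,"delta_pos":[0,0,0.08],"spin":0},{"fingers":0,"delta_pos":[0,0,0.08],"spin":0}]'|grep -E "tcp|wrist"
```

```text
tcp_pos: [0.6349, 0.1888, 0.0704]
wrist_force: [-1.1, -0.0, 0.9]
```

```bash
python3 -m inch '[{"fingers":0,"delta_pos":[0,0,0.05],"spin":0},{"fingers":0,"delta_pos":[0,0,0.05],"spin":0}]'|grep -E "tcp|wrist"
```

```text
tcp_pos: [0.6349, 0.1888, 0.0701]
wrist_force: [-1.4, 0.2, 3.2]
```

```bash
python3 -m inch '[{"fingers":0,"delta_pos":[0,0,0.05],"spin":0},{"fingers":0,"delta_pos":[0,0,0.05],"spin":0},{"fingers":0,"delta_pos":[0,0,0.05],"spin":0}]'|grep -E "tcp|wrist"
```

```text
tcp_pos: [0.6349, 0.1888, 0.07]
wrist_force: [-1.9, -0.4, 5.1]
```

```bash
python3 -m inch '[{"fingers":0,"delta_pos":[0,0,0.08],"spin":0},{"fingers":0,"delta_pos":[0,0,0.08],"spin":0},{"fingers":0,"delta_pos":[0,0,0.08],"spin":0}]'|grep -E "tcp|wrist"
```

```text
tcp_pos: [0.6349, 0.1888, 0.0697]
wrist_force: [-3.5, -0.8, 7.8]
```

```bash
python3 -m inch '[{"fingers":0,"delta_pos":[0,0,0.06],"spin":0},{"fingers":0,"delta_pos":[0,0.1,0.06],"spin":0},{"fingers":0,"delta_pos":[0,0.25,0.06],"spin":0},{"fingers":0,"delta_pos":[0,0.4,0.06],"spin":0},{"fingers":0,"delta_pos":[0,0.6,0.06],"spin":0}]'|grep -E "tcp|wrist"
```

```text
tcp_pos: [0.6323, 0.1895, 0.07]
wrist_force: [3.7, 0.2, 5.0]
```

```bash
python3 -m inch '[{"fingers":0,"delta_pos":[0,0,0.06],"spin":0},{"fingers":0,"delta_pos":[0,0,0.12],"spin":0},{"fingers":0,"delta_pos":[0,0,0.12],"spin":0},{"fingers":0,"delta_pos":[0,0,0.12],"spin":0}]'|grep -E "tcp|wrist"
```

```text
tcp_pos: [0.632, 0.1896, 0.0696]
wrist_force: [1.1, -0.7, 9.2]
```

```bash
python3 -m inch '[{"fingers":0,"delta_pos":[0,0.15,0.04],"spin":0},{"fingers":0,"delta_pos":[0,0.3,0.08],"spin":0},{"fingers":0,"delta_pos":[0,0.45,0.08],"spin":0},{"fingers":0,"delta_pos":[0,0.6,0.08],"spin":0},{"fingers":0,"delta_pos":[0,0.75,0.08],"spin":0}]'|grep -E "tcp|wrist"
```

```text
tcp_pos: [0.6264, 0.1896, 0.0696]
wrist_force: [5.0, -2.3, 9.1]
```

```bash
python3 -m inch '[{"fingers":0,"delta_pos":[0,0.15,0.02],"spin":0},{"fingers":0,"delta_pos":[0,0.3,0.04],"spin":0},{"fingers":0,"delta_pos":[0,0.45,0.04],"spin":0},{"fingers":0,"delta_pos":[0,0.6,0.04],"spin":0},{"fingers":0,"delta_pos":[0,0.75,0.04],"spin":0},{"fingers":0,"delta_pos":[0,0.9,0.04],"spin":0}]'|grep -E "tcp|wrist"
python3 - <<'E'
from station import *
import cv2
p=capture("scene"); cv2.imwrite("pics/s2.png",cv2.resize(p[120:320,220:460,::-1],None,fx=3,fy=3))
E
```

```text
tcp_pos: [0.6177, 0.1897, 0.0695]
wrist_force: [4.9, -1.9, 9.6]
```

View pics/s2.png

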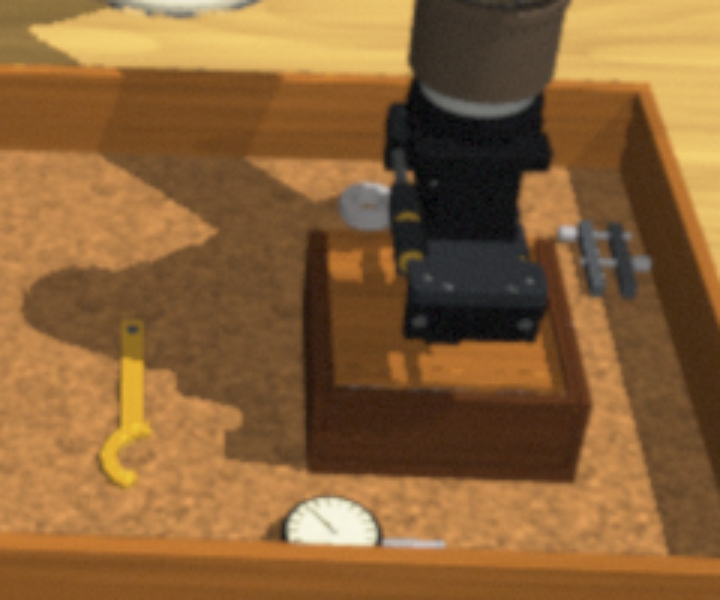

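Run:
```python
from station import *
import cv2,numpy as np
a=cv2.imread("pics/s1.png")[330:430,280:620];b=cv2.imread("pics/s2.png")[330:430,280:620]
cv2.imwrite("pics/s12.png",cv2.resize(np.vstack([a,b]),None,fx=2,fy=2))
p=capture("top"); cv2.imwrite("pics/t2.png",cv2.resize(p[110:280,110:290,::-1],None,fx=3,fy=3))
```

```text
(no output)
```

View pics/s12.png

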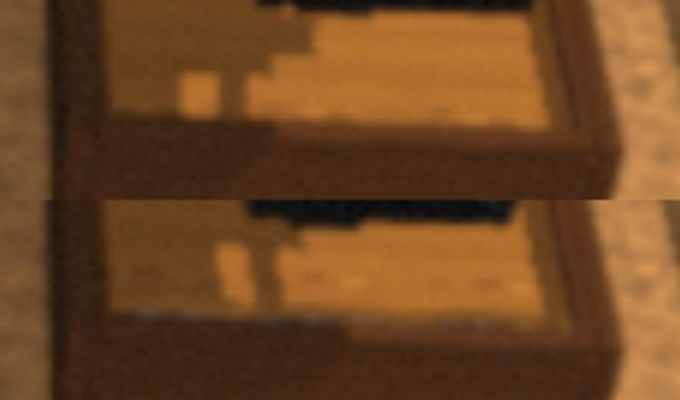

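View pics/t2.png

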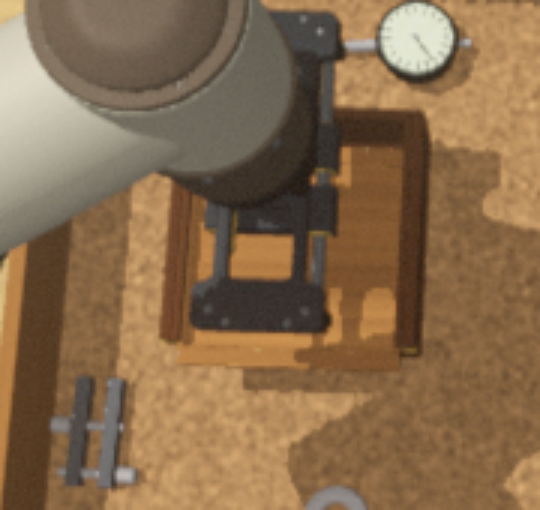

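```bash
python3 -m inch '[{"fingers":0,"delta_pos":[0,0.2,0.01],"spin":0},{"fingers":0,"delta_pos":[0,0.4,0.02],"spin":0},{"fingers":0,"delta_pos":[0,0.6,0.02],"spin":0},{"fingers":0,"delta_pos":[0,0.8,0.02],"spin":0},{"fingers":0,"delta_pos":[0,1.0,0.02],"spin":0},{"fingers":0,"delta_pos":[0,1.2,0.02],"spin":0},{"fingers":0,"delta_pos":[0,1.4,0.02],"spin":0},{"fingers":0,"delta_pos":[0,1.6,0.02],"spin":0},{"fingers":0,"delta_pos":[0,1.8,0.02],"spin":0},{"fingers":0,"delta_pos":[0,2.0,0.02],"spin":0}]'|grep -E "tcp|wrist"
```

```text
tcp_pos: [0.5978, 0.1898, 0.0694]
wrist_force: [4.5, -3.6, 11.7]
```

```bash
python3 -m inch '[{"fingers":0,"delta_pos":[0,0.2,0],"spin":0},{"fingers":0,"delta_pos":[0,0.4,0],"spin":0},{"fingers":0,"delta_pos":[0,0.6,-0.01],"spin":0},{"fingers":0,"delta_pos":[0,0.8,-0.01],"spin":0},{"fingers":0,"delta_pos":[0,1.0,-0.01],"spin":0},{"fingers":0,"delta_pos":[0,1.2,-0.01],"spin":0},{"fingers":0,"delta_pos":[0,1.4,-0.02],"spin":0},{"fingers":0,"delta_pos":[0,1.6,-0.02],"spin":0},{"fingers":0,"delta_pos":[0,1.8,-0.02],"spin":0},{"fingers":0,"delta_pos":[0,2.0,-0.02],"spin":0}]'|grep -E "tcp|wrist"
```

```text
tcp_pos: [0.5776, 0.1898, 0.0693]
wrist_force: [4.9, -4.4, 10.1]
```

```bash
python3 -m inch '[{"fingers":0,"delta_pos":[0.02,0.2,0],"spin":0},{"fingers":0,"delta_pos":[0.03,0.4,0],"spin":0},{"fingers":0,"delta_pos":[0.05,0.6,0],"spin":0},{"fingers":0,"delta_pos":[0.05,0.8,0],"spin":0},{"fingers":0,"delta_pos":[0.05,1.0,0],"spin":0},{"fingers":0,"delta_pos":[0.05,1.2,0],"spin":0},{"fingers":0,"delta_pos":[0.05,1.4,0],"spin":0},{"fingers":0,"delta_pos":[0.05,1.6,0],"spin":0},{"fingers":0,"delta_pos":[0.05,1.8,0],"spin":0},{"fingers":0,"delta_pos":[0.05,2.0,0],"spin":0}]'|grep -E "tcp|wrist"
python3 - <<'E'
from station import *
import cv2
p=capture("top"); cv2.imwrite("pics/t3.png",cv2.resize(p[110:300,110:290,::-1],None,fx=3,fy=3))
E
```

```text
tcp_pos: [0.5577, 0.1899, 0.0693]
wrist_force: [4.2, -1.8, 11.5]
```

View pics/t3.png

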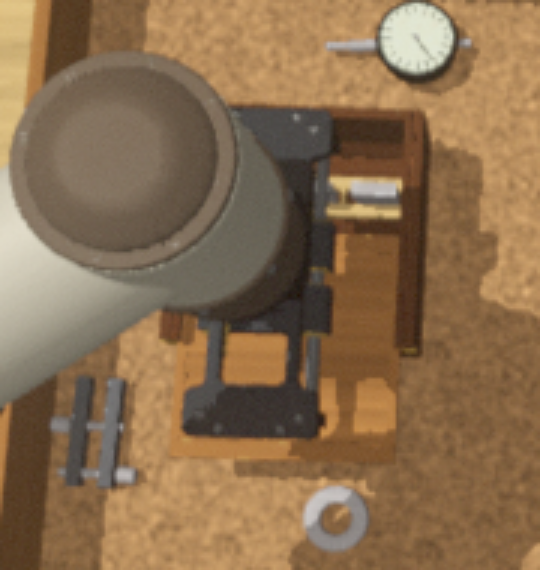

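```bash
python3 -m inch '[{"fingers":0,"delta_pos":[0,0.2,0],"spin":0},{"fingers":0,"delta_pos":[0,0.4,0],"spin":0},{"fingers":0,"delta_pos":[0,0.6,0],"spin":0},{"fingers":0,"delta_pos":[0,0.75,0],"spin":0}]'|grep -E "tcp|wrist"
```

```text
tcp_pos: [0.5501, 0.1899, 0.0692]
wrist_force: [5.1, -2.4, 10.4]
```

```bash
python3 -m inch '[{"fingers":0,"delta_pos":[0,0.15,0],"spin":0},{"fingers":0,"delta_pos":[0,0.3,0],"spin":0}]'|grep -E "tcp|wrist"
```

```text
tcp_pos: [0.5472, 0.19, 0.0692]
wrist_force: [6.6, -2.0, 11.3]
```

```bash
python3 -m inch '[{"fingers":0,"delta_pos":[0,0.15,0],"spin":0},{"fingers":0,"delta_pos":[0,0.3,0],"spin":0}]'|grep -E "tcp|wrist"
```

```text
tcp_pos: [0.5449, 0.1905, 0.0693]
wrist_force: [6.8, -1.0, 9.2]
```

```bash
python3 -m inch '[{"fingers":0,"delta_pos":[0,0.15,0.03],"spin":0},{"fingers":0,"delta_pos":[0,0.3,0.03],"spin":0}]'|grep -E "tcp|wrist"; python3 -m inch '[{"fingers":0,"delta_pos":[0,0,-2],"spin":0},{"fingers":1,"delta_pos":[0,-1,-6],"spin":0},{"fingers":3.5,"delta_pos":[15,-1,-11],"spin":0},{"fingers":3.5,"delta_pos":[15,-1,-11],"spin":0},{"fingers":3.5,"delta_pos":[30,-1,-11],"spin":0},{"fingers":3.5,"delta_pos":[30,-1,-11],"spin":0},{"fingers":3.5,"delta_pos":[30,-1,-11],"spin":0},{"fingers":3.5,"delta_pos":[30,-1,-11],"spin":0},{"fingers":3.5,"delta_pos":[30,-1,-11],"spin":0},{"fingers":3.5,"delta_pos":[30,-1,-11],"spin":0}]';python3 - <<'E'
from station import *
import cv2
p=capture("top"); cv2.imwrite("pics/top4.png",p[:,:,::-1]); cv2.imwrite("pics/t4.png",cv2.resize(p[120:260,150:270,::-1],None,fx=4,fy=4,interpolation=2))
print(spot_point("top","long_block_centre"),spot_point("top","block_row"),spot_point("top","middle_block_centre"),spot_point("top","short_block_centre"))
p=capture("scene"); cv2.imwrite("pics/scene4.png",p[:,:,::-1]);cv2.imwrite("pics/s4.png",cv2.resize(p[180:290,310:430,::-1],None,fx=5,fy=5,interpolation=2))
print(spot_point("scene","long_block_centre"),spot_point("scene","block_row"))
print(sense()["time_s"])
E
```

```text
tcp_pos: [0.5424, 0.1908, 0.0693]
wrist_force: [6.8, -0.9, 10.4]
time_s: 13.6
tcp_pos: [0.5455, -0.1132, 0.1745]
ee_rot: [[-0.003, -1.0, -0.0], [-1.0, 0.003, 0.0], [-0.0, 0.0, -1.0]]
wrist_force: [-0.4, -0.0, 0.3]
gripper_width: 0.404
[{'location': [0.2541, 0.6036], 'conf': 0.47}, {'location': [0.3775, 0.4119], 'conf': 0.36}] [{'location': [0.3814, 0.42], 'conf': 0.76}] [] [{'location': [0.3355, 0.42], 'conf': 0.44}]
[{'location': [0.6532, 0.5967], 'conf': 0.48}] [{'location': [0.6493, 0.6105], 'conf': 0.66}]
14.0
```

View pics/t4.png

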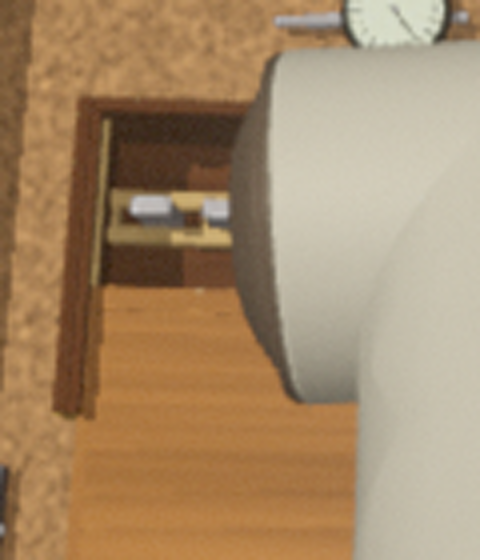

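View pics/s4.png

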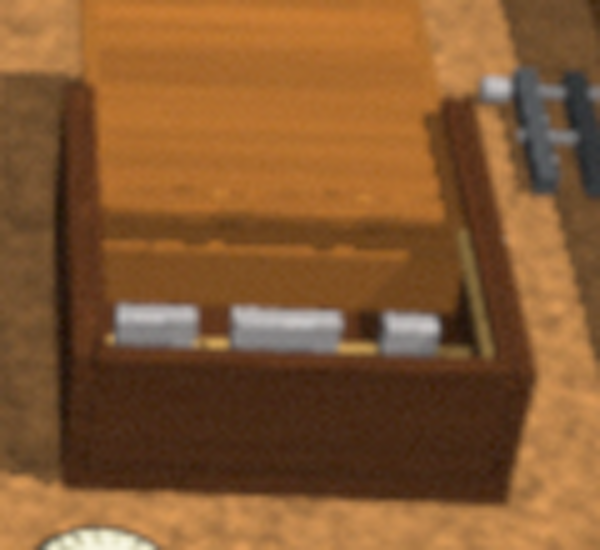

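```bash
python3 -m inch '[{"fingers":3.5,"delta_pos":[18,0,0],"spin":0},{"fingers":3.5,"delta_pos":[18,0,0],"spin":0},{"fingers":3.5,"delta_pos":[18,0,0],"spin":0},{"fingers":3.5,"delta_pos":[18,0,0],"spin":0},{"fingers":3.5,"delta_pos":[18,0,0],"spin":0}]';python3 - <<'E'
from station import *
import cv2
p=capture("top"); cv2.imwrite("pics/top5.png",p[:,:,::-1]); cv2.imwrite("pics/t5.png",cv2.resize(p[130:280,155:265,::-1],None,fx=5,fy=4,interpolation=2))
print(spot_point("top","long_block_centre"),spot_point("top","block_row"),spot_point("top","middle_block_centre"),spot_point("top","short_block_centre"))
E
```

```text
time_s: 14.5
tcp_pos: [0.5456, -0.2947, 0.1743]
ee_rot: [[-0.004, -1.0, -0.0], [-1.0, 0.004, -0.0], [0.0, 0.0, -1.0]]
wrist_force: [-0.2, 0.3, 0.0]
gripper_width: 0.401
[{'location': [0.3775, 0.4069], 'conf': 0.73}, {'location': [0.3684, 0.4452], 'conf': 0.65}, {'location': [0.2545, 0.5995], 'conf': 0.28}] [{'location': [0.3823, 0.421], 'conf': 0.9}] [{'location': [0.417, 0.4174], 'conf': 0.6}] [{'location': [0.338, 0.4114], 'conf': 0.52}]
```

View pics/t5.png

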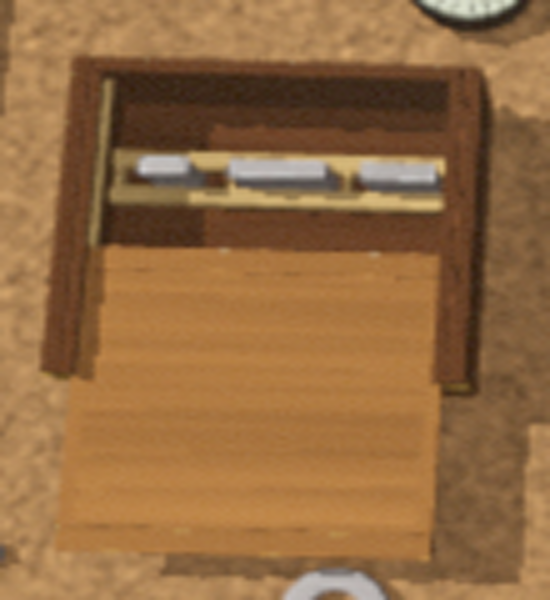

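Run:
```python
from h import *
print("block top",tri((367,242.6),(210.2,172.1)))
print("topcam @.052",atz("top",(210.2,172.1),.052),"scene",atz("scene",(367,242.6),.052))
t=lambda x,y:(155+(x+.5)/5-.5,130+(y+.5)/4-.5)
for z in(.068,.071):
  a,b=atz("top",t(272,246),z),atz("top",t(245,556),z); print("lid back/front",a,b,a-b)
a,b=atz("top",t(229,160),.052),atz("top",t(328,162),.052); print("len",a,b,np.degrees(np.arctan2(-(b-a)[0],-(b-a)[1])*-1))
print("case front",atz("top",t(45,374),.076),atz("top",t(475,390),.076),"back",atz("top",t(75,58),.076),atz("top",t(482,70),.076))
```

```text
block top (array([0.63488257, 0.1905829 , 0.05515229]), np.float64(0.00040175870903356883))
topcam @.052 [0.63566204 0.19135972 0.052     ] scene [0.63145016 0.19105817 0.052     ]
lid back/front [0.59281338 0.18853238 0.068     ] [0.4403634  0.18982753 0.068     ] [ 0.15244998 -0.00129515  0.        ]
lid back/front [0.59223382 0.18798702 0.071     ] [0.44036643 0.18927722 0.071     ] [ 0.15186739 -0.0012902   0.        ]
len [0.64022493 0.21170038 0.052     ] [0.64047803 0.17115374 0.052     ] 0.35765235456309785
case front [0.52524945 0.27119395 0.076     ] [0.52246846 0.10409673 0.076     ] back [0.68487392 0.27170518 0.076     ] [0.68403738 0.10820932 0.076     ]
```

Run:
```python
from h import *
im=cv2.imread("pics/top5.png").astype(float)
def edges(u):
    col=im[125:285,u-1:u+2].mean(1); g=np.gradient(col.mean(1)); gr=np.gradient(col[:,2])
    return col
for u in (185,205,225,235):
    c=im[125:285,u-1:u+2].mean(1)
    def pk(lo,hi):
        g=np.abs(np.diff(c[lo-125:hi-125],axis=0)).sum(1); i=g.argmax(); s=slice(max(0,i-1),i+2); w=g[s]; return (w*np.arange(len(g))[s]).sum()/w.sum()+lo+.5
    b=pk(140,151);l=pk(186,196);f=pk(263,274)
    X=[atz("top",(u,v),z)[0] for v,z in((b,.078),(l,.0703),(f,.0703))]
    print(u,round(b,2),round(l,2),round(f,2),np.round(X,4),"back-lidback",round(X[0]-X[1],4),"open",round(X[0]-X[1]-.010,4), "from front",round(X[0]-X[2]-.160,4),"len",round(X[1]-X[2],4))
```

```text
185 143.81 191.49 268.34 [0.6859 0.5901 0.4399] back-lidback 0.0958 open 0.0858 from front 0.086 len 0.1502
205 144.65 191.77 268.53 [0.6855 0.5908 0.4406] back-lidback 0.0947 open 0.0847 from front 0.0849 len 0.1502
225 144.78 192.61 272.27 [0.6866 0.5904 0.4346] back-lidback 0.0962 open 0.0862 from front 0.0919 len 0.1557
235 145.55 192.85 269.33 [0.6856 0.5905 0.4408] back-lidback 0.0951 open 0.0851 from front 0.0849 len 0.1497
```

```bash
python3 -m inch '[{"fingers":3,"delta_pos":[-25,-8.94,0],"spin":0},{"fingers":3,"delta_pos":[-48.57,-8.94,0],"spin":0},{"fingers":3,"delta_pos":[-48.57,-8.94,0],"spin":0},{"fingers":3,"delta_pos":[-48.57,-8.94,0],"spin":0},{"fingers":3,"delta_pos":[-48.57,-8.94,0],"spin":0},{"fingers":3,"delta_pos":[-48.57,-8.94,0],"spin":0},{"fingers":3,"delta_pos":[-48.57,-8.94,0],"spin":0},{"fingers":3,"delta_pos":[-48.57,-8.94,0],"spin":0},{"fingers":3,"delta_pos":[-48.57,-8.94,0],"spin":0},{"fingers":3,"delta_pos":[-48.57,-8.94,0],"spin":0},{"fingers":3,"delta_pos":[-48.57,-8.94,3],"spin":0},{"fingers":3,"delta_pos":[-48.57,-8.94,7],"spin":0},{"fingers":3,"delta_pos":[-48.57,-8.94,8],"spin":0},{"fingers":3,"delta_pos":[-48.57,-8.94,8],"spin":0},{"fingers":3,"delta_pos":[-48.57,-8.94,8],"spin":0},{"fingers":3,"delta_pos":[-48.57,-8.94,8],"spin":0}]';python3 - <<'E'
from station import *
import cv2
p=capture("top"); cv2.imwrite("pics/t6.png",cv2.resize(p[110:270,130:290,::-1],None,fx=3.5,fy=3.5,interpolation=2))
p=capture("scene"); cv2.imwrite("pics/s6.png",cv2.resize(p[170:290,290:440,::-1],None,fx=4,fy=4,interpolation=2))
E
```

```text
time_s: 16.35
tcp_pos: [0.6366, 0.1944, 0.0975]
ee_rot: [[0.0, -1.0, 0.004], [-1.0, -0.0, 0.002], [-0.002, -0.004, -1.0]]
wrist_force: [-0.2, 1.7, -0.2]
gripper_width: 0.341
```

View pics/t6.png

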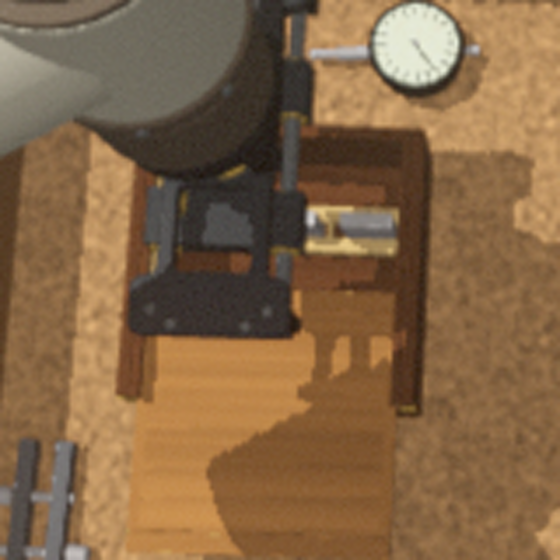

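View pics/s6.png

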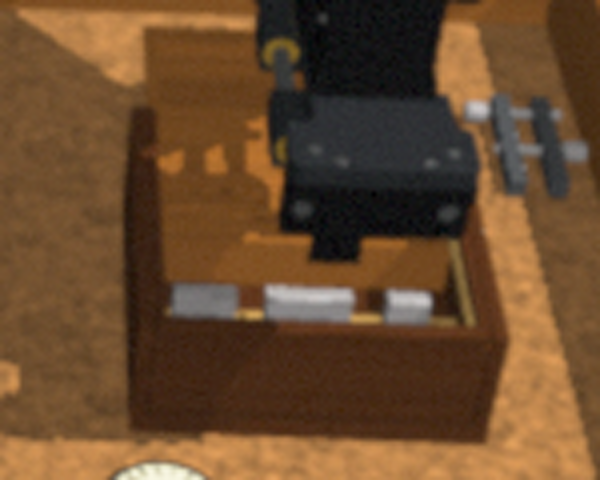

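```bash
python3 -m inch '[{"fingers":3,"delta_pos":[0,0,1],"spin":0},{"fingers":3,"delta_pos":[0,0,1],"spin":0},{"fingers":3,"delta_pos":[0,0,1],"spin":0}]'
```

```text
time_s: 16.75
tcp_pos: [0.6349, 0.1937, 0.0844]
ee_rot: [[-0.0, -1.0, -0.001], [-1.0, 0.0, -0.001], [0.001, 0.001, -1.0]]
wrist_force: [0.5, -0.5, 0.4]
gripper_width: 0.341
```

```bash
python3 -m inch '[{"fingers":3,"delta_pos":[0.25,0,0],"spin":0},{"fingers":3,"delta_pos":[0.25,0,1],"spin":0},{"fingers":3,"delta_pos":[0.25,0,2],"spin":0},{"fingers":3,"delta_pos":[0.25,0,3],"spin":0},{"fingers":3,"delta_pos":[0.25,0,3.5],"spin":0},{"fingers":3,"delta_pos":[0.25,0,4],"spin":0},{"fingers":3,"delta_pos":[0.25,0,4.3],"spin":0},{"fingers":3,"delta_pos":[0.25,0,4.5],"spin":0},{"fingers":3,"delta_pos":[0.25,0,4.5],"spin":0}]'
```

```text
time_s: 17.65
tcp_pos: [0.6352, 0.1915, 0.0398]
ee_rot: [[0.0, -1.0, -0.0], [-1.0, -0.0, -0.0], [0.0, 0.0, -1.0]]
wrist_force: [-0.6, 0.6, -1.6]
gripper_width: 0.351
```

```bash
python3 -m inch '[{"fingers":3,"delta_pos":[0,0,0.2],"spin":0},{"fingers":3,"delta_pos":[0,0,0.3],"spin":0},{"fingers":3,"delta_pos":[0,0,0.3],"spin":0}]'
```

```text
time_s: 17.95
tcp_pos: [0.6351, 0.1915, 0.0369]
ee_rot: [[0.0, -1.0, -0.0], [-1.0, -0.0, -0.0], [0.0, 0.0, -1.0]]
wrist_force: [-0.5, -0.3, -0.2]
gripper_width: 0.338
```

```bash
python3 -m inch '[{"fingers":3,"delta_pos":[0,0,0.2],"spin":0},{"fingers":3,"delta_pos":[0,0,0.2],"spin":0},{"fingers":1.5,"delta_pos":[0,0,0.2],"spin":0},{"fingers":0,"delta_pos":[0,0,0.2],"spin":0},{"fingers":0,"delta_pos":[0,0,0.2],"spin":0},{"fingers":0,"delta_pos":[0,0,0.2],"spin":0},{"fingers":0,"delta_pos":[0,0,0.2],"spin":0},{"fingers":0,"delta_pos":[0,0,0.2],"spin":0}]'
```

```text
time_s: 18.75
tcp_pos: [0.6353, 0.1915, 0.035]
ee_rot: [[0.0, -1.0, 0.0], [-1.0, -0.0, 0.0], [-0.0, -0.0, -1.0]]
wrist_force: [0.5, 1.2, 0.3]
gripper_width: 0.099
```

```bash
python3 -m inch '[{"fingers":0,"delta_pos":[0,0,-0.5],"spin":0},{"fingers":0,"delta_pos":[0,0,-1.5],"spin":0},{"fingers":0,"delta_pos":[0,0,-3],"spin":0},{"fingers":0,"delta_pos":[0,0,-5],"spin":0},{"fingers":0,"delta_pos":[0,0,-8],"spin":0},{"fingers":0,"delta_pos":[0,0,-11],"spin":0},{"fingers":0,"delta_pos":[0,0,-12],"spin":0},{"fingers":0,"delta_pos":[0,0,-12],"spin":0},{"fingers":0,"delta_pos":[0,0,-12],"spin":0},{"fingers":0,"delta_pos":[0,0,-12],"spin":0}]';python3 - <<'E'
from station import *
import cv2
p=capture("scene"); cv2.imwrite("pics/s7.png",cv2.resize(p[120:290,290:440,::-1],None,fx=4,fy=3.5,interpolation=2))
E
```

```text
time_s: 19.75
tcp_pos: [0.634, 0.191, 0.1529]
ee_rot: [[-0.0, -1.0, -0.004], [-1.0, 0.0, -0.001], [0.001, 0.004, -1.0]]
wrist_force: [0.1, 0.0, -0.6]
gripper_width: 0.101
```

View pics/s7.png

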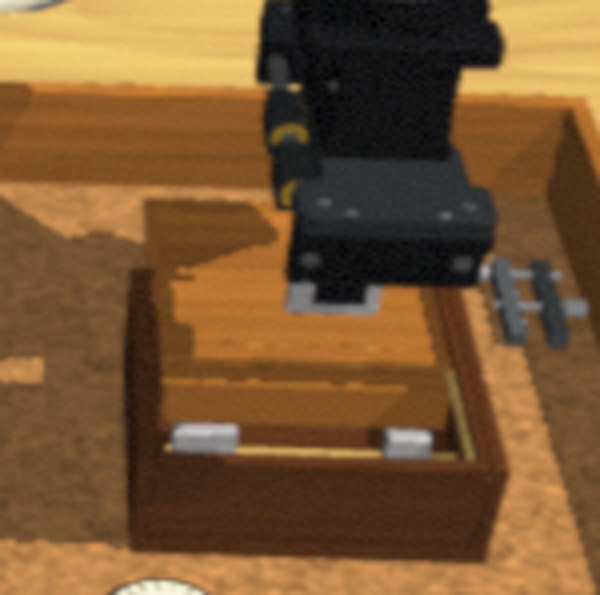

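Run:
```python
from h import *
P=[]
for n,b,c in(("scene",(130,190,220,255),(178,209)),("top",(340,170,440,250),(392,212))):
    im=cv2.imread(f"pics/{n}0.png"); x0,y0,x1,y1=b
    s=cv2.resize(im[y0:y1,x0:x1],None,fx=8,fy=8,interpolation=cv2.INTER_CUBIC)
    hsv=cv2.cvtColor(s,cv2.COLOR_BGR2HSV); m=((hsv[...,1]<45)&(hsv[...,2]>130)).astype(np.uint8)
    m=cv2.morphologyEx(m,cv2.MORPH_OPEN,cv2.getStructuringElement(2,(41,41)))
    cs=cv2.findContours(m,0,1)[0]; k=max(cs,key=cv2.contourArea); e=cv2.fitEllipse(k)
    uv=(np.array(e[0])+.5)/8-.5+[x0,y0]; print(n,uv,np.array(e[1])/8,cv2.contourArea(k)); P.append(uv)
print(tri(*P)); 
for z in(.062,.066,.070): print(z,atz("scene",P[0],z),atz("top",P[1],z))
# predicted ellipse
c=tri(*P)[0]; t=np.linspace(0,6.28,60)
for n in("scene","top"):
    q=proj(n,np.c_[c[0]+.03*np.cos(t),c[1]+.03*np.sin(t),np.full(60,c[2])]); print(n,q.min(0),q.max(0))
```

```text
scene [178.18373871 209.06330109] [18.39260292 30.05783653] 27727.0
top [392.11586761 211.73476028] [29.28943253 30.5343399 ] 44939.0
(array([ 0.56336261, -0.17861071,  0.06253129]), np.float64(0.00020326575466856012))
0.062 [ 0.5626833  -0.17890007  0.062     ] [ 0.56343618 -0.17865593  0.062     ]
0.066 [ 0.56756884 -0.17752883  0.066     ] [ 0.56281785 -0.17752078  0.066     ]
0.07 [ 0.57245438 -0.17615759  0.07      ] [ 0.56219952 -0.17638564  0.07      ]
scene [162.93637305 199.8113912 ] [193.42500763 218.74545678]
top [377.23976352 197.00378929] [407.09818028 226.64867917]
```

```bash
python3 -m inch '[{"fingers":0,"delta_pos":[4,0.8,0],"spin":0},{"fingers":0,"delta_pos":[8,1.6,0],"spin":0},{"fingers":0,"delta_pos":[12,2.4,0],"spin":0},{"fingers":0,"delta_pos":[16,3.2,0],"spin":0},{"fingers":0,"delta_pos":[20,4,0],"spin":0},{"fingers":0,"delta_pos":[24,4.8,0],"spin":0},{"fingers":0,"delta_pos":[28,5.6,0],"spin":0},{"fingers":0,"delta_pos":[32,6.4,0],"spin":0},{"fingers":0,"delta_pos":[35,7.1,0],"spin":0},{"fingers":0,"delta_pos":[36.65,7.1,0],"spin":0},{"fingers":0,"delta_pos":[36.65,7.1,0.5],"spin":0},{"fingers":0,"delta_pos":[36.65,7.1,1],"spin":0},{"fingers":0,"delta_pos":[36.65,7.1,1],"spin":0},{"fingers":0,"delta_pos":[36.65,7.1,1],"spin":0},{"fingers":0,"delta_pos":[36.65,7.1,1],"spin":0}]';python3 - <<'E'
from station import *
import cv2
p=capture("scene"); cv2.imwrite("pics/s8.png",cv2.resize(p[110:270,110:260,::-1],None,fx=4,fy=3.7,interpolation=2))
p=capture("top"); cv2.imwrite("pics/t8.png",cv2.resize(p[140:280,320:460,::-1],None,fx=4,fy=4,interpolation=2))
E
```

```text
time_s: 21.3
tcp_pos: [0.5646, -0.1741, 0.145]
ee_rot: [[0.002, -1.0, 0.0], [-1.0, -0.002, -0.0], [0.0, -0.0, -1.0]]
wrist_force: [-0.4, -0.2, -1.4]
gripper_width: 0.098
```

View pics/s8.png

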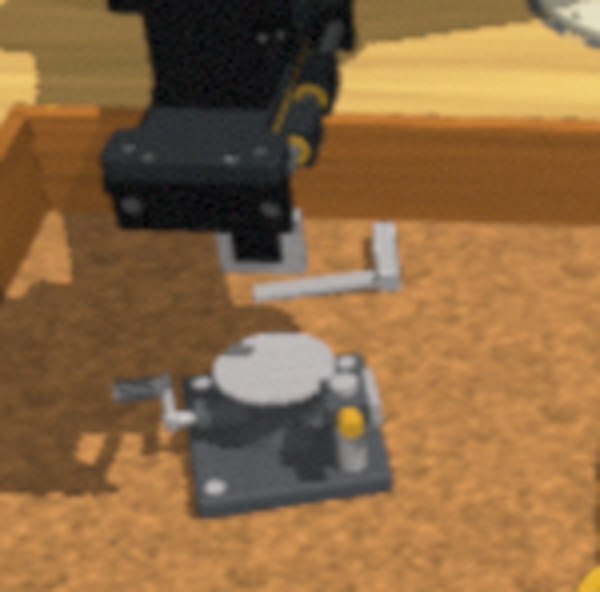

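View pics/t8.png

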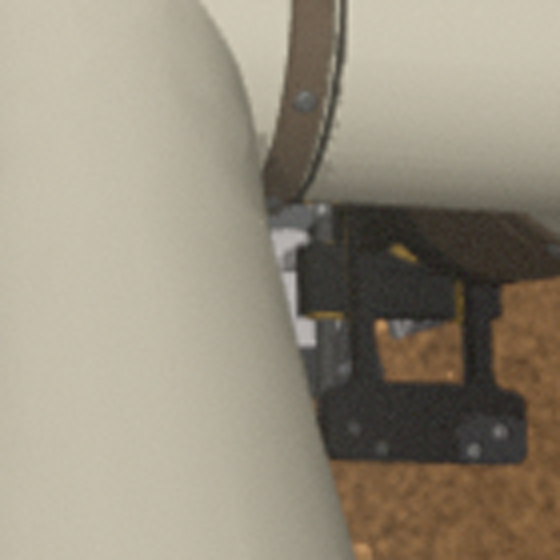

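Run:
```python
from h import *
def atx(uv,x):
    o,d=ray("scene",uv); return o+d*(x-o[0])/d[0]
f=lambda x,y:(110+(x+.5)/4-.5,110+(y+.5)/3.7-.5)
for p in((228,271),(304,269),(266,270),(219,218),(300,212)): print(p,atx(f(*p),.569))
# earlier, lifted: TCP .634,.191,.153, crop off (290,120), sx4 sy3.5
g=lambda x,y:(290+(x+.5)/4-.5,120+(y+.5)/3.5-.5)
for p in((287,311),(378,313)): print(p,atx(g(*p),.6395))
```

```text
(228, 271) [ 0.569      -0.19215144  0.13052542]
(304, 269) [ 0.569      -0.15555675  0.13323709]
(266, 270) [ 0.569      -0.17382976  0.13188306]
(219, 218) [ 0.569      -0.19222185  0.16345684]
(300, 212) [ 0.569      -0.15379684  0.16854537]
(287, 311) [0.6395     0.17011399 0.14016885]
(378, 313) [0.6395     0.21011009 0.14057955]
```

```bash
python3 -m inch '[{"fingers":0,"delta_pos":[0.44,0.16,1],"spin":0},{"fingers":0,"delta_pos":[0.44,0.16,2.5],"spin":0},{"fingers":0,"delta_pos":[0.44,0.16,4],"spin":0},{"fingers":0,"delta_pos":[0.44,0.16,4.8],"spin":0},{"fingers":0,"delta_pos":[0.44,0.16,5],"spin":0},{"fingers":0,"delta_pos":[0.44,0.16,5],"spin":0},{"fingers":0,"delta_pos":[0.44,0.16,5],"spin":0}]';python3 - <<'E'
from station import *
import cv2
p=capture("scene"); cv2.imwrite("pics/s9.png",cv2.resize(p[140:260,120:240,::-1],None,fx=5,fy=5,interpolation=2))
E
```

```text
time_s: 22.1
tcp_pos: [0.5631, -0.1795, 0.0956]
ee_rot: [[0.0, -1.0, 0.001], [-1.0, -0.0, -0.0], [0.0, -0.001, -1.0]]
wrist_force: [0.7, -0.4, -1.4]
gripper_width: 0.097
```

View pics/s9.png

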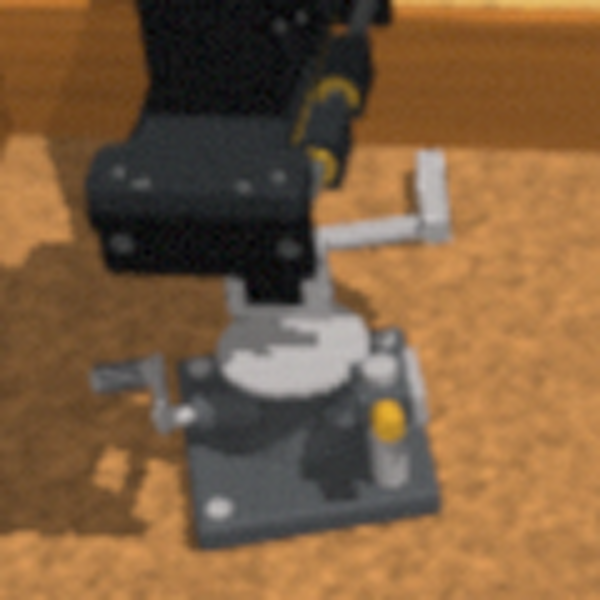

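```bash
python3 -m inch '[{"fingers":0,"delta_pos":[-0.1,0,0.5],"spin":0},{"fingers":0,"delta_pos":[-0.1,0,1],"spin":0},{"fingers":0,"delta_pos":[-0.1,0,1],"spin":0},{"fingers":0,"delta_pos":[-0.1,0,1],"spin":0}]';python3 - <<'E'
from station import *
import cv2
p=capture("scene"); cv2.imwrite("pics/s10.png",cv2.resize(p[170:240,130:230,::-1],None,fx=8,fy=8,interpolation=2))
E
```

```text
time_s: 22.55
tcp_pos: [0.5625, -0.1784, 0.0847]
ee_rot: [[0.0, -1.0, -0.001], [-1.0, -0.0, -0.0], [0.0, 0.001, -1.0]]
wrist_force: [-0.5, -0.3, -0.7]
gripper_width: 0.103
```

View pics/s10.png

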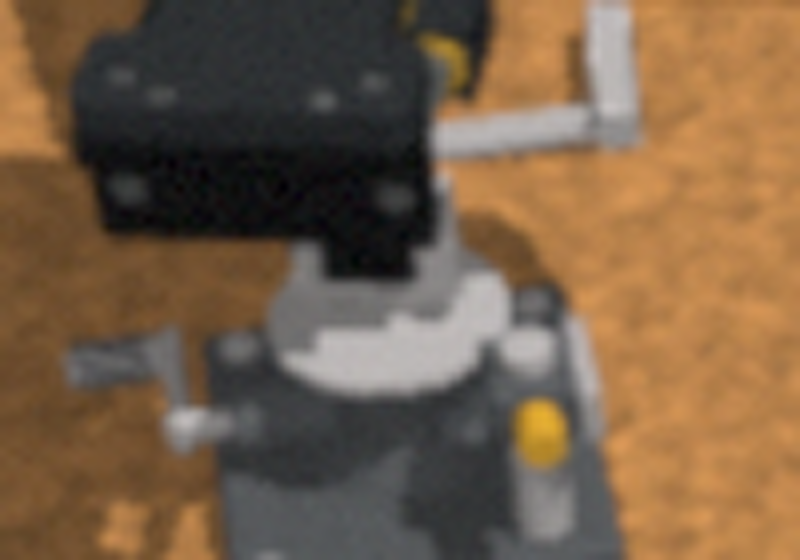

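```bash
python3 -m inch '[{"fingers":0,"delta_pos":[-0.2,0,0.2],"spin":0},{"fingers":0,"delta_pos":[-0.2,0,0.3],"spin":0},{"fingers":0,"delta_pos":[-0.2,0,0.3],"spin":0}]'|grep -E "tcp|wrist"
```

```text
tcp_pos: [0.5625, -0.1763, 0.0818]
wrist_force: [0.7, -0.2, -1.2]
```

```bash
python3 -m inch '[{"fingers":0,"delta_pos":[0,0,0.1],"spin":0},{"fingers":0,"delta_pos":[0,0,0.15],"spin":0},{"fingers":0,"delta_pos":[0,0,0.15],"spin":0}]'|grep -E "tcp|wrist"
```

```text
tcp_pos: [0.5625, -0.1764, 0.0803]
wrist_force: [-0.1, 0.7, -1.9]
```

```bash
python3 -m inch '[{"fingers":0,"delta_pos":[0,0,0.1],"spin":0},{"fingers":0,"delta_pos":[0,0,0.1],"spin":0}]'|grep -E "tcp|wrist"
```

```text
tcp_pos: [0.5627, -0.1764, 0.0795]
wrist_force: [-0.1, -0.0, -0.3]
```

```bash
python3 -m inch '[{"fingers":0,"delta_pos":[0,0,0.08],"spin":0},{"fingers":0,"delta_pos":[0,0,0.08],"spin":0}]'|grep -E "tcp|wrist"
```

```text
tcp_pos: [0.5628, -0.1765, 0.0795]
wrist_force: [-2.0, 1.5, 4.8]
```

Run:
```python
from station import *
import cv2
p=capture("scene"); cv2.imwrite("pics/s11.png",cv2.resize(p[170:240,130:230,::-1],None,fx=8,fy=8,interpolation=2))
```

```text
(no output)
```

View pics/s11.png

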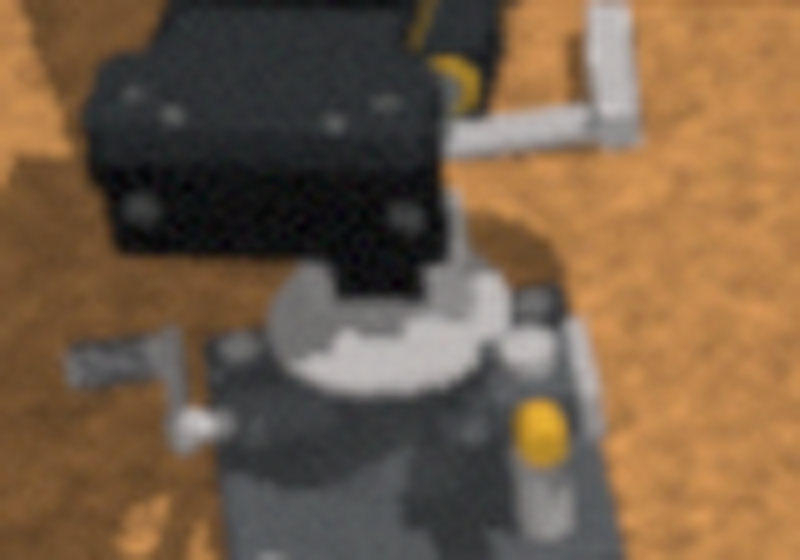

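```bash
python3 -m inch '[{"fingers":0,"delta_pos":[0,0,-0.04],"spin":0},{"fingers":0,"delta_pos":[0,0,-0.04],"spin":0},{"fingers":3,"delta_pos":[0,0,-0.04],"spin":0},{"fingers":3,"delta_pos":[0,0,-0.04],"spin":0},{"fingers":3,"delta_pos":[0,0,-0.04],"spin":0},{"fingers":3,"delta_pos":[0,0,-0.04],"spin":0}]'; python3 -m inch '[{"fingers":3,"delta_pos":[0,0,-1],"spin":0},{"fingers":3,"delta_pos":[0,0,-3],"spin":0},{"fingers":3,"delta_pos":[0,0,-7],"spin":0},{"fingers":3,"delta_pos":[0,0,-10],"spin":0},{"fingers":3,"delta_pos":[14,0,-10],"spin":0},{"fingers":3,"delta_pos":[14,0,-10],"spin":0},{"fingers":3,"delta_pos":[24,0,-10],"spin":0},{"fingers":3,"delta_pos":[24,0,-10],"spin":0},{"fingers":3,"delta_pos":[24,0,-10],"spin":0}]'
python3 - <<'E'
from station import *
import cv2
p=capture("scene"); cv2.imwrite("pics/scene12.png",p[:,:,::-1]);cv2.imwrite("pics/s12b.png",cv2.resize(p[170:240,130:230,::-1],None,fx=8,fy=8,interpolation=2))
print(spot_point("scene","long_block_centre")[:2],spot_point("scene","anvil_top")[:2])
p=capture("top"); cv2.imwrite("pics/top12.png",p[:,:,::-1]);cv2.imwrite("pics/t12.png",cv2.resize(p[170:250,340:440,::-1],None,fx=7,fy=7,interpolation=2))
print(spot_point("top","long_block_centre")[:2],spot_point("top","anvil_top")[:2])
E
```

```text
time_s: 24.25
tcp_pos: [0.5625, -0.1764, 0.0787]
ee_rot: [[-0.0, -1.0, -0.0], [-1.0, 0.0, 0.0], [-0.0, 0.0, -1.0]]
wrist_force: [-0.2, 0.1, -0.5]
gripper_width: 0.322
time_s: 25.15
tcp_pos: [0.5622, -0.4191, 0.1798]
ee_rot: [[-0.001, -1.0, 0.001], [-1.0, 0.001, -0.001], [0.001, -0.001, -1.0]]
wrist_force: [0.2, -0.6, -0.5]
gripper_width: 0.341
[{'location': [0.3255, 0.4752], 'conf': 0.69}] [{'location': [0.3175, 0.499], 'conf': 0.75}]
[{'location': [0.7054, 0.4971], 'conf': 0.59}] [{'location': [0.7009, 0.5026], 'conf': 0.72}]
```

View pics/s12b.png

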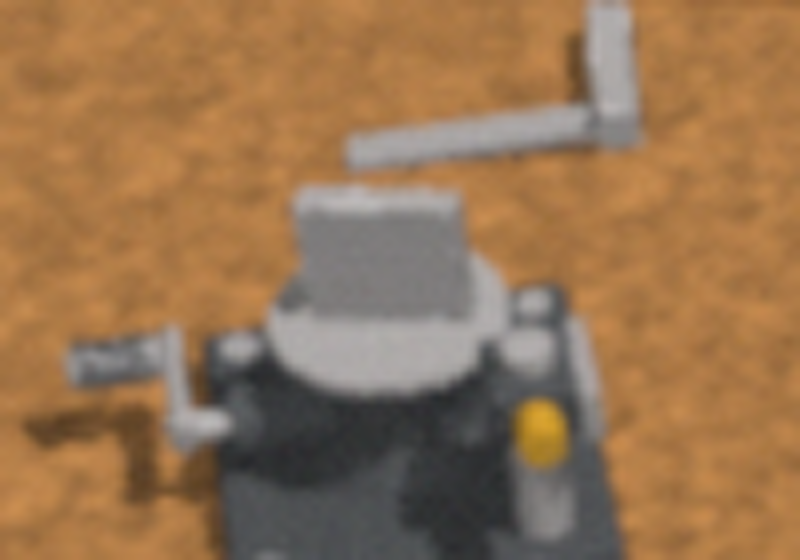

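View pics/t12.png

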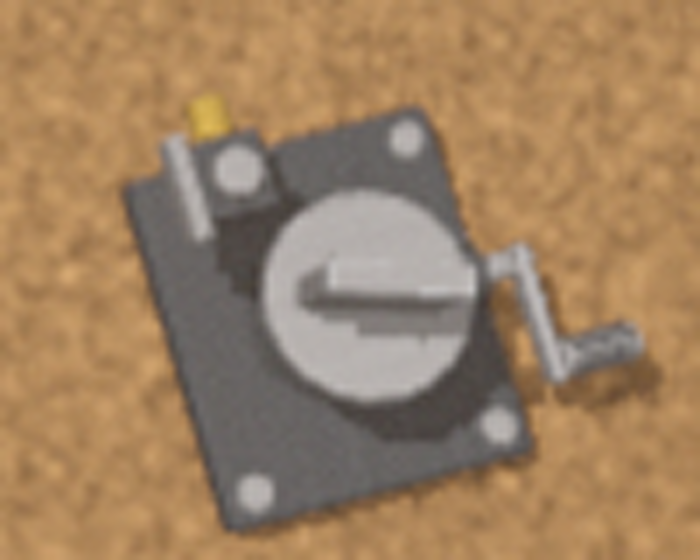

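Run:
```python
from h import *
s=cv2.imread("pics/scene12.png",0).astype(int);t=cv2.imread("pics/top12.png",0).astype(int)
print("scene rows190-224, cols 168-174 mean"); print([(r,int(s[r,170:187].mean())) for r in range(190,224)])
print("scene col edge row 205",[(c,int(s[203:207,c].mean())) for c in range(160,196)])
print("scene disc right of block col190",[(r,int(s[r,190:192].mean())) for r in range(196,224)])
print("top rows",[(r,int(t[r,388:400].mean())) for r in range(194,232)])
print("top cols row215-221",[(c,int(t[219:224,c].mean())) for c in range(372,412)])
```

```text
scene rows190-224, cols 168-174 mean
[(190, 132), (191, 131), (192, 135), (193, 154), (194, 169), (195, 173), (196, 149), (197, 126), (198, 123), (199, 123), (200, 123), (201, 125), (202, 123), (203, 124), (204, 124), (205, 123), (206, 123), (207, 124), (208, 123), (209, 134), (210, 158), (211, 171), (212, 171), (213, 170), (214, 170), (215, 170), (216, 167), (217, 156), (218, 124), (219, 79), (220, 53), (221, 50), (222, 52), (223, 51)]
scene col edge row 205 [(160, 131), (161, 134), (162, 131), (163, 127), (164, 125), (165, 122), (166, 117), (167, 119), (168, 123), (169, 124), (170, 125), (171, 123), (172, 123), (173, 123), (174, 123), (175, 123), (176, 124), (177, 125), (178, 125), (179, 124), (180, 124), (181, 125), (182, 123), (183, 124), (184, 123), (185, 124), (186, 123), (187, 122), (188, 132), (189, 156), (190, 169), (191, 167), (192, 159), (193, 141), (194, 128), (195, 127)]
scene disc right of block col190 [(196, 144), (197, 148), (198, 135), (199, 127), (200, 127), (201, 134), (202, 148), (203, 162), (204, 170), (205, 171), (206, 170), (207, 169), (208, 171), (209, 173), (
[... 404 characters left out ...]
214, 107), (215, 124), (216, 135), (217, 141), (218, 170), (219, 179), (220, 179), (221, 179), (222, 178), (223, 178), (224, 179), (225, 177), (226, 145), (227, 94), (228, 73), (229, 73), (230, 78), (231, 83)]
top cols row215-221 [(372, 101), (373, 101), (374, 102), (375, 102), (376, 97), (377, 93), (378, 88), (379, 92), (380, 113), (381, 136), (382, 156), (383, 172), (384, 177), (385, 180), (386, 179), (387, 179), (388, 179), (389, 178), (390, 179), (391, 179), (392, 179), (393, 179), (394, 178), (395, 179), (396, 179), (397, 178), (398, 179), (399, 178), (400, 176), (401, 177), (402, 171), (403, 155), (404, 137), (405, 102), (406, 78), (407, 74), (408, 74), (409, 72), (410, 71), (411, 72)]
```

Run:
```python
from h import *
for z in(.062,.065,.068):
    a=atz("scene",(178.5,209.6),z)[0];b=atz("scene",(178.5,218.5),z)[0];c=atz("scene",(178.5,196.3),z+.035)[0]
    print(z,"scene facebot",a,"near edge",b,"disc c",b-.03,"block c",a-.0045,"from topedge",c-.0045,"off",a-.0045-b+.03)
    t=atz("top",(394,211.4),z+.035)[0];d1=atz("top",(393,197.3),z)[0];d2=atz("top",(393,226.5),z)[0];e=atz("top",(393,214.4),z)[0]
    print("  top: block c",t+.0045,"disc",d1,d2,(d1+d2)/2,"off",t+.0045-(d1+d2)/2, "from bottom edge",e+.0045-(d1+d2)/2)
```

```text
0.062 scene facebot 0.5643352805536576 near edge 0.5916772328179724 disc c 0.5616772328179723 block c 0.5598352805536576 from topedge 0.5617367289868731 off -0.0018419522643147446
  top: block c 0.5632853325378504 disc 0.5929251384763511 0.5337506588944843 0.5633378986854176 off -5.256614756721234e-05 from bottom edge -0.0007428870948050781
0.065 scene facebot 0.5679919083100661 near edge 0.5952092542753369 disc c 0.5652092542753369 block c 0.5634919083100661 from topedge 0.5655895407875802 off -0.0017173459652707612
  top: block c 0.5628185697348723 disc 0.5923495512616186 0.5333994940011992 0.5628745226314089 off -5.5952896536592966e-05 from bottom edge -0.0007230031701603856
0.068 scene facebot 0.5716485360664741 near edge 0.5987412757327011 disc c 0.5687412757327011 block c 0.5671485360664742 from topedge 0.5694423525882872 off -0.001592739666226889
  top: block c 0.5623518069318942 disc 0.5917739640468862 0.5330483291079142 0.5624111465774002 off -5.933964550597359e-05 from bottom edge -0.0007031192455155821
```

View pics/top12.png

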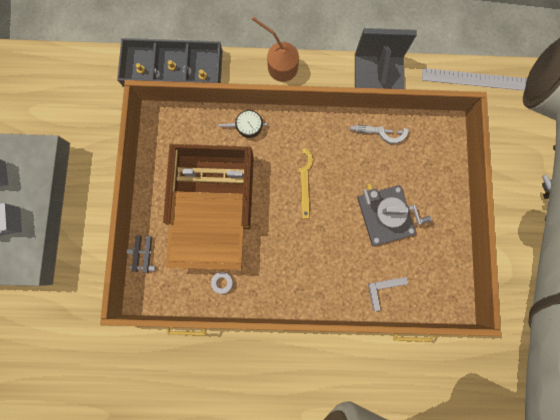

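View pics/scene12.png

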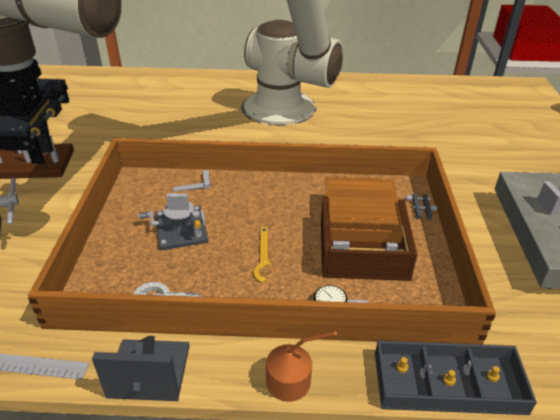

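```bash
python3 -m inch '[{"fingers":3,"delta_pos":[0,0,-1],"spin":0},{"fingers":3,"delta_pos":[0,0,-1],"spin":0},{"fingers":3,"delta_pos":[0,0,-1],"spin":0}]'; python3 -c "
from station import *
print(finish_job())"
```

```text
time_s: 25.75
tcp_pos: [0.5633, -0.4157, 0.1903]
ee_rot: [[0.001, -1.0, 0.002], [-1.0, -0.001, -0.001], [0.001, -0.002, -1.0]]
wrist_force: [-0.1, 0.4, -0.5]
gripper_width: 0.345
the job is handed in; nothing more can be done
None
```

I opened the lid fully, stood the longest gauge block upright on the middle of the anvil and handed the job in at about 25.8 s; it gave no verdict.

- **Lid:** I felt the lid's top at about 0.070 m and drew it with 8–12 N of press, under its 20 N limit. At the end the pull rose from about 5 to 6.8 N and the fingers slipped, as they would at the stop. Edges in the top picture put the opening at about 85 mm (84.7–86.2 mm from the lid's back edge). One of the four columns gave an outlying 92 mm from the front edge. An earlier edge reading by eye gave about 83 mm.
- **Block:** The longest block was the middle one of the row. I set it down with about 5 N and let go. The last pictures show it upright. It is about 0 mm off the anvil's middle along x by the top camera and up to 1.8 mm by the scene camera. Along y it is within about 1 mm.
- **Anvil height:** The measurements did not quite agree, ranging from 62.5 to 67 mm, so I found it by touch.
- **The rest:** The other two blocks and the rest of the drawer's contents looked unmoved in the last pictures. The wrist force was near zero with the gripper well clear.

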